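Ease the clay roller back one notch

ROBOT

A 7-joint arm with a two-finger parallel gripper is mounted at the origin on the work surface. World frame = base frame: x ahead of the robot, y to its left, z up, the work surface at z = 0. Lengths are in m, angles in rad, forces in N, time in s.
With the tool pointing down it reaches from about 0.425 to 0.875 m from the base axis. Payload 4.7 kg.
Tool frame: the origin (TCP) lies midway between the tips of the shut fingers; the grasp point (between the pads) lies ctrl.grasp_offset behind it (ctrl.grasp_offset is the distance from the TCP to the grasp point, in m); z points along the fingers, y is the line along which they close (so a half turn about z gives the same grasp; the last joint's range is limited). The gripper opens to 87 mm and grips with 3 to 60 N. Pads are 19 mm wide; open, the fingers measure 117 mm over their backs; the gripper's body (75 mm by 190 mm) begins 51 mm behind the grasp point.
Start: joints at [-1.2, 0.321, -0.07, 1.45, 0.023, 1.371, -0.057], TCP at [0.227, 0.609, 0.2] pointing down, gripper open.
Joint ranges: [-2.86, 2.86], [-0.3, 2.09], [-1.38, 1.24], [0.06, 2.45], [-1.56, 4.7], [0.09, 2.05], [-2.69, 2.69]. Speed limits (rad/s): [2.57, 2.57, 3.14, 3.14, 3.14, 3.14, 3.14].

INTERFACE

Orientations are given as a rotation vector (axis times angle).
In Python, from bench import ctrl gives the robot as it stands. The module is installed in compiled form; this text tells all that it offers.
- The arm moves only by the tool jog_arm, never from a script. Its argument "moves" is one flat list of numbers, 7 for each row, row after row: the shift along the tool's x, y, z in units of 30 cm (1.0 is 30 cm), then the turn, a rotation vector about the tool's x, y, z in units of 60 degrees (1.0 is 60 degrees), then the gripper's target within -1 to 1 (fully open at 1, half-way at 0, shut at -1). In form: [x, y, z, wx, wy, wz, fingers, x, y, z, wx, wy, wz, fingers, ...]. A call has exactly 8 rows; each row is the pose to reach, as a shift and turn from the pose commanded when the call began, along the tool's axes at that moment; what a row does not reach only later rows make up. A row lasts 1/8 s, in which the tool goes at most 62.5 mm and 10.7 degrees, less where a joint would pass 70% of its speed; a pose out of reach is approached as far as the arm can. A call with a number of a shift or a turn outside -1 to 1 is refused whole. A call with a gripper value outside its range is refused whole. The fingers move at their own pace and stop on an object; "newtons" is the grip in N (left out, the last holds). Time passes only in rows, so rows that repeat a pose let the fingers close, or fill a call up. It gives the time, the measured TCP pose, the force, the opening and the grip force at its end, in the units of the state.
- ctrl.get_state(): the state, without advancing time (a new reading comes with each control period).
- ctrl.get_image(name): name is "scene" or "top"; returns a dict with "pixels" (480x640x3 uint8, red, green, blue), "fx", "fy", "cx", "cy" (pixels), "dist" ([k1, k2, p1, p2, k3] as OpenCV has them; the pictures are not rectified), "xyz" and "rotation" of the camera in the world. Camera axes: x right, y up, looking along -z (the intrinsics and any distortion apply to the point x, -y, -z); pixel columns grow to the right and rows downward; lengths in m; the calibration is good to about 2 mm. A picture is of the moment at which its call begins. There is no depth.
- ctrl.close_job(): hands the job in; it is judged then, once.
The state is a dict: "time": time; "joint_positions": joint angles; "qd": joint speeds; "joint_torque": joint torques, N m; "position": TCP position; "tool_rot": TCP orientation; "ft_force": force on the tool from outside, world axes, zero at the start; "torque": the same for the moment, N m; "grip_width": opening from 0.0 (shut) to 1.0 (fully open); "grip_force": force on a finger pad.
Only numpy, scipy, OpenCV 4.12 (cv2) and the standard library are available. Lean on these libraries where they do the work, as an engineer would, in place of code of your own. Each camera call takes 0.05 s, during which the arm holds its last target. There are 200 camera calls.

TASK

The bench clay roller has been wound one notch too far. With a fingertip, lift its ratchet pawl out of the wheel by pushing the thumb lever over until the pawl lies back on its stop, push a spoke of the star handle so that the wheel turns backward by just one notch (top of the handle moving towards the pawl's side), then tip the pawl forward again so that it drops fully home in the new notch. Grasp and lift nothing, and leave the mug, jar, plaster tile and spatula where they are.

Things in the scene. Friction and masses are not known exactly. Their poses are not given: they have to be found in the camera images.
- press: Fixed bench clay roller: steel base plate 330 x 300 x 16 mm, two grey upright cheeks, two rollers. Origin on the table under the star handle's centre, z up. x: along the axle, from the rollers to the star handle's free end; y: from the axle to the side where the pawl is pivoted. Offsets below are in this frame, heights over the table. Base plate x -280 to +50, y -130 to +170 mm
- axle (a point): Centre of the star handle on the axle, 125 mm high, at x = 0. The handle has four bare round steel spokes, 16 mm thick, 90 degrees apart, reaching 105 mm from the axle, all in the plane x = 0
- ratchet (a point): Centre of the steel ratchet wheel on the axle: x = -55 mm, 125 mm high, wheel 14 mm thick, 140 mm over its 10 saw teeth. Behind it is a cheek, x -88 to -72 mm, 180 mm high for y -65 to +65 and 145 mm high for y +65 to +150
- wheel (a joint): Angle of star handle, ratchet wheel and upper roller, rad; grows turning backward (top of the handle towards +y). A notch is 0.628. The pawl is home in its first notch from -0.31 to 0 (it blocks backward turning at 0) and in the next from 0.32 to 0.62: 0.47 is mid-notch. About 3 N at a spoke's end turns it; it stays where it is left
- spoke_end (a point): End of the upper spoke, on its centre line, 105 mm from the axle. The spoke leans from the vertical towards -y by (0.2 minus wheel) rad. To turn the wheel backward it is pushed from its -y side towards +y
- pawl (a joint): Angle of the pawl, rad: 0 = nose fully home in a notch; grows as the pawl is lifted off the wheel by tipping it over towards +y; 1.1 = lying back on its stop. It balances near 0.45: below that it falls towards the wheel by its own weight, above that it falls back on its stop, and it stays there. About 160 g; under 1 N at the lever's end moves it
- pawl_pin (a point): Pin about which the pawl swings, parallel to x: x = -55, y = +99 mm, 104 mm high. The pawl swings in the ratchet wheel's plane x = -55 mm
- lever_end (a point): Upper end (centre) of the pawl's thumb lever, 147 mm from the pin: steel bar 10 mm thick in the direction of push, its last 30 mm a tab 28 mm wide along x. Pawl home: at y +50, 242 mm high, the lever leaning 15 degrees from vertical towards -y. Pawl lying back: at y +200, 211 mm high, leaning 48 degrees towards +y. Free space on both sides in y
- mug: white ceramic mug, 76 mm wide, 90 mm high, standing on the table; leave alone. Origin at the centre of its foot
- jar: glass jar with lid, 64 mm wide, 100 mm high, standing on the table; leave alone. Origin at the centre of its foot
- plaster_tile: white cast plaster tile 120 x 90 x 26 mm lying on the table; leave alone. Origin at the centre of its underside
- spatula: spatula with wooden handle lying on the table; leave alone. Origin at the middle of its underside

How it is judged:
On the way, in this order (a step that is already met when the one before it is completed fails the run):
1. the pawl is lifted out and lies back on its stop, the wheel still in its first notch (value of joint pawl above 0.9 rad and value of joint wheel below 0.2 rad), for 0.2 s.
2. with the pawl lying back, the wheel is pushed back one notch (value of joint pawl above 0.8 rad and value of joint wheel between 0.27 and 0.66 rad), for 0.2 s.
At the end, for the whole second after the job is handed in: The pawl is fully home (pawl under 0.05) in the next notch back (wheel between 0.25 and 0.66, one notch beyond the first) and the wheel is at rest; bystanders within 20 mm of where they stood (value of joint pawl below 0.05 rad and value of joint wheel between 0.25 and 0.66 rad and not (velocity of joint wheel above 0.05 rad/s) and not (velocity of joint wheel below -0.05 rad/s)); the robot touches nothing.
It fails at once if the mug is moved or lifted (distance of mug from where it was at the start of the episode above 0.02 m).
It fails at once if the jar is moved or lifted (distance of jar from where it was at the start of the episode above 0.02 m).
It fails at once if the plaster tile is moved or lifted (distance of plaster_tile from where it was at the start of the episode above 0.02 m).
It fails at once if the spatula is moved or lifted (distance of spatula from where it was at the start of the episode above 0.02 m).
It also fails if it takes over 64 s, if anything falls off the work surface, if the arm or the gripper's body presses on something with over 40 N, if the wrist force passes 120 N, or if a joint passes its speed limit or range.

## Working session

There is one attempt and no reset: what is moved stays moved. The work goes in short steps, Python scripts to look and compute and a tool call to move; the robot and the scene stay as the last step left them, time stands still between calls to the robot, and variables do not carry over. Pictures are saved under pics/ and viewed, at most 10 in all, crops included, and the job is handed in when it is done.

Besides the shell and the picture viewer there is one more tool, called by a JSON object that holds its "api" and its "payload". jog_arm: Moves the arm, as the interface text tells. Its arguments: {"type":"object","properties":{"moves":{"type":"array"},"newtons":{"type":"number"}},"required":["moves"]}

```bash
mkdir -p pics; cat > h.py <<'E'
import numpy as np, cv2
from scipy.spatial.transform import Rotation as R
from bench import ctrl
def grab(n,f):
    im=ctrl.get_image(n); cv2.imwrite('pics/'+f,im['pixels'][:,:,::-1]); 
    np.save('pics/'+n+'.npy',im,allow_pickle=True); return im
def load(n): return np.load('pics/'+n+'.npy',allow_pickle=True).item()
def rot(im):
    r=np.array(im['rotation'],float)
    return r if r.shape==(3,3) else R.from_rotvec(r).as_matrix()
def K(im): return np.array([[im['fx'],0,im['cx']],[0,im['fy'],im['cy']],[0,0,1.]])
F=np.diag([1,-1,-1.])
def ray(im,uv):
    p=cv2.undistortPoints(np.array([[uv]],float),K(im),np.array(im['dist'],float))[0,0]
    return np.array(im['xyz']),rot(im)@F@np.array([p[0],p[1],1])
def onz(im,uv,z):
    o,d=ray(im,uv); return o+d*(z-o[2])/d[2]
def proj(im,P):
    Rc=(rot(im)@F).T; P=np.atleast_2d(P).astype(float)
    return cv2.projectPoints(P,cv2.Rodrigues(Rc)[0],-Rc@np.array(im['xyz']),K(im),np.array(im['dist'],float))[0][:,0]
def tri(a,ua,b,ub):
    o1,d1=ray(a,ua);o2,d2=ray(b,ub)
    s=np.linalg.lstsq(np.c_[d1,-d2],o2-o1,rcond=None)[0]
    p,q=o1+s[0]*d1,o2+s[1]*d2; return (p+q)/2,np.linalg.norm(p-q)
E
python3 - <<'E'
from h import *
for n in('scene','top'):
    im=grab(n,n+'1.png'); print(n,im['xyz'],np.shape(im['rotation']),im['rotation'],im['fx'],im['dist'])
s=ctrl.get_state();print(s)
E
```

```text
scene [ 1.05181231 -0.53082334  1.16194526] (3,) [0.59174206 0.25300649 0.80426155] 585.374365750295 [-0.12256147  0.          0.          0.          0.        ]
top [ 0.47146953 -0.00791347  1.07479256] (3,) [ 0.06192874 -0.06414635 -1.54378922] 456.38516478562934 [-0.10238062  0.          0.          0.          0.        ]
{'time': 0.1, 'joint_positions': array([-1.19987844,  0.32174668, -0.07011291,  1.45158667,  0.02262463,
        1.37078715, -0.05687459]), 'qd': array([ 0.00116468, -0.0010911 ,  0.00079375, -0.0037559 ,  0.00022341,
        0.00013687,  0.00027005]), 'joint_torque': array([-7.29595940e-04, -4.92574489e+01, -4.06234162e-01, -3.13397992e+01,
       -6.42161351e-02,  3.95780266e-02,  9.15599594e-05]), 'position': array([0.22689047, 0.60853228, 0.19945567]), 'tool_rot': array([-5.57351378e-01, -3.09155261e+00,  2.71550498e-03]), 'ft_force': array([-1.3843612 , -0.09435948, -0.01447431]), 'torque': array([ 0.05460203, -0.06524012,  0.0203549 ]), 'grip_force': 0.0, 'grip_width': 0.9980570073777656}
```

View pics/scene1.png

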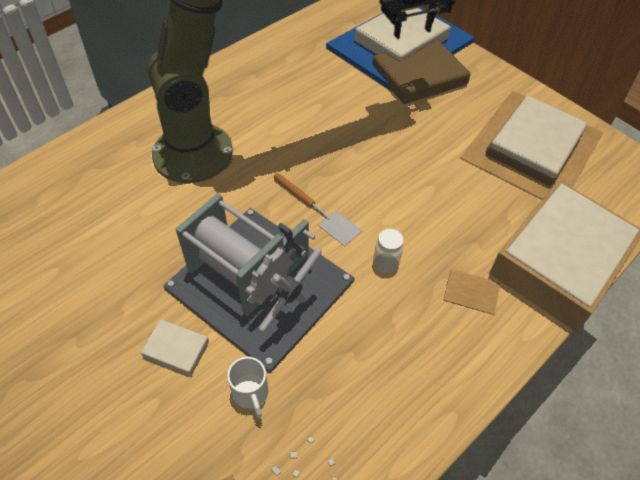

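View pics/top1.png

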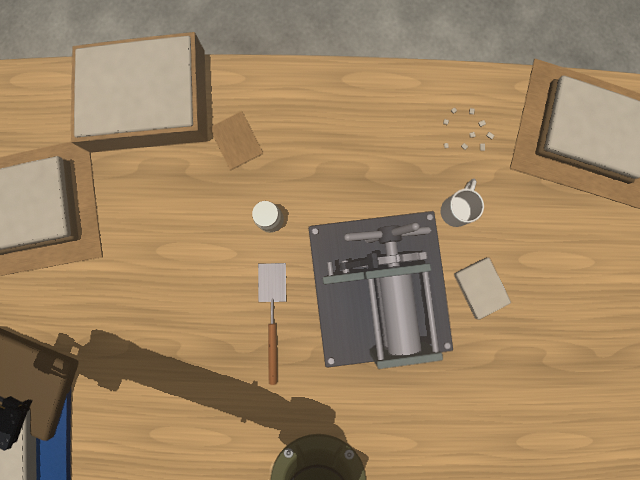

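The scene view shows the press with the jar and spatula on its pawl side and the mug and tile on the other. In the top view the plate corners are near (309,227), (433,211), (452,350) and (325,367). I'll fit the press pose from those.

```bash
cat > m.py <<'E'
from h import *
im=load('top'); sc=load('scene')
px=im['pixels'].astype(int)
# dark plate mask -> rough quad edges
m=((px.max(2)<75)).astype(np.uint8); m[:195]=0;m[385:]=0;m[:,:295]=0;m[:,460:]=0
c=max(cv2.findContours(m,0,2)[0],key=cv2.contourArea)
h=cv2.convexHull(c); q=cv2.approxPolyDP(h,6,True)[:,0]; print(q.tolist())
uv=[min(q.tolist(),key=lambda a:np.hypot(a[0]-g[0],a[1]-g[1])) for g in[(309,227),(433,211),(452,350),(325,367)]]
W=np.array([onz(im,u,.016) for u in uv])[:,:2]; L=np.array([[50,170],[50,-130],[-280,-130],[-280,170]])/1000
print(np.linalg.norm(np.diff(W,axis=0),axis=1))
a=W-W.mean(0);b=L-L.mean(0)
th=np.arctan2((b[:,0]*a[:,1]-b[:,1]*a[:,0]).sum(),(a*b).sum())
Rz=np.array([[np.cos(th),-np.sin(th)],[np.sin(th),np.cos(th)]]);t=W.mean(0)-Rz@L.mean(0)
print(th,t,'res',np.round((L@Rz.T+t-W)*1000,1).tolist())
np.save('pose.npy',[th,*t])
def w(p): p=np.array(p)/1000.; return np.r_[Rz@p[:2]+t,p[2]]
import math
P={'axle':[0,0,125],'pin':[-55,99,104],'lever':[-55,50,242],'leverback':[-55,200,211],'spoke':[0,-105*math.sin(.2),125+105*math.cos(.2)]}
for k,v in P.items():
    print(k,np.round(w(v),4)); 
    for n,I in(('top',im),('scene',sc)):print(n,proj(I,w(v))[0].round(0))
for n,I,z0,z1 in(('top',im,200,390),('scene',sc,180,370)):
    o=I['pixels'][:,:,::-1].copy()
    for v in P.values():
        x,y=proj(I,w(v))[0]; cv2.circle(o,(int(x),int(y)),2,(0,0,255),-1)
    x0=290 if n=='top' else 160
    cv2.imwrite(f'pics/{n}_ov.png',cv2.resize(o[z0:z1,x0:x0+200],None,fx=3,fy=3))
a=cv2.imread('pics/top_ov.png');b=cv2.imread('pics/scene_ov.png')
cv2.imwrite('pics/ov.png',cv2.resize(np.hstack([a,b]),(800,380)))
E
python3 m.py
```

```text
[[421, 272], [434, 352], [384, 359], [374, 278]]
[0.11068948 0.18715753 0.1171355 ]
0.1582705870125826 [ 0.50521298 -0.19011838] res [[55.1, 104.3], [85.9, -82.5], [-55.8, -101.2], [-85.2, 79.3]]
axle [ 0.5052 -0.1901  0.125 ]
top [414. 263.]
scene [251. 284.]
pin [ 0.4353 -0.101   0.104 ]
top [370. 296.]
scene [263. 246.]
lever [ 0.443  -0.1494  0.242 ]
top [403. 295.]
scene [243. 222.]
leverback [ 0.4194 -0.0013  0.211 ]
top [322. 305.]
scene [291. 187.]
spoke [ 0.5085 -0.2107  0.2279]
top [435. 260.]
scene [240. 263.]
```

View pics/ov.png

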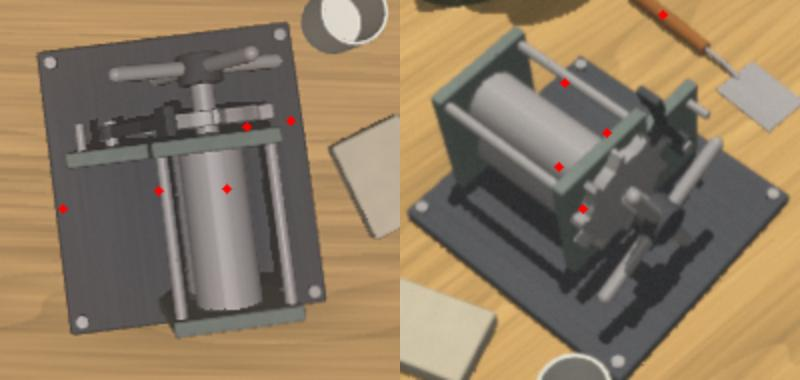

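The mask caught only the roller, so I'll use the plate corners read from the crop instead: (308.5,226), (434,211), (453,350) and (326,367.5).

```bash
python3 - <<'E'
s=open('m.py').read().split('\n')
out=[]
for l in s:
    if l.startswith(('m=','c=','h=')): continue
    if l.startswith('uv='): l="uv=[(308.5,226),(434,211),(453,350),(326,367.5)]"
    out.append(l)
open('m.py','w').write('\n'.join(out))
E
python3 m.py
```

```text
[0.29737697 0.32666221 0.29663165]
0.1499395271419202 [ 0.56617716 -0.13760444] res [[0.4, 1.5], [1.8, -1.0], [-1.5, -2.0], [-0.7, 1.5]]
axle [ 0.5662 -0.1376  0.125 ]
top [389. 234.]
scene [290. 288.]
pin [ 0.497  -0.0479  0.104 ]
top [345. 266.]
scene [300. 250.]
lever [ 0.5043 -0.0964  0.242 ]
top [375. 261.]
scene [283. 226.]
leverback [0.4819 0.0519 0.211 ]
top [295. 271.]
scene [330. 191.]
spoke [ 0.5693 -0.1582  0.2279]
top [408. 227.]
scene [281. 268.]
```

View pics/ov.png

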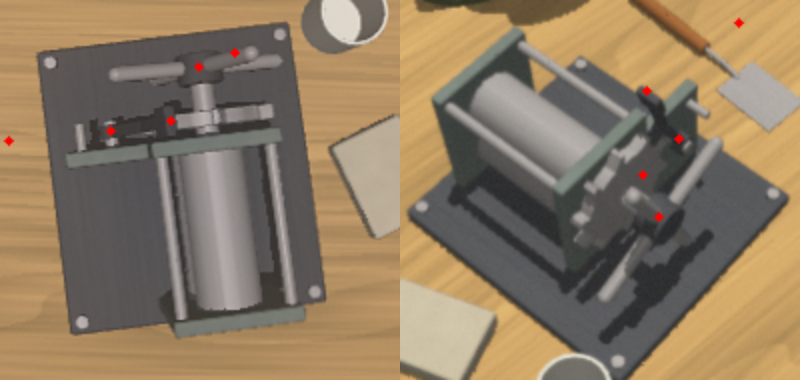

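The projected axle, pin and lever now land on the image features. The spoke end sits about 15 mm further toward -y than it would at wheel = 0, so the wheel is near -0.15. Next I'll compute the moves.

```bash
cat > g.py <<'E'
from h import *
import sys
th,tx,ty=np.load('pose.npy')
def w(p): p=np.array(p)/1000.; c,s=np.cos(th),np.sin(th); return np.array([c*p[0]-s*p[1]+tx,s*p[0]+c*p[1]+ty,p[2]])
def press(P): 
    c,s=np.cos(th),np.sin(th); d=np.array(P[:2])-[tx,ty]; return np.array([c*d[0]+s*d[1],-s*d[0]+c*d[1],P[2]])*1000
c,s=np.cos(th),np.sin(th)
RT=np.array([[-s,c,0],[c,s,0],[0,0,-1]]).T
def go(*pts):
    st=ctrl.get_state();R0=R.from_rotvec(st['tool_rot']).as_matrix();p0=np.array(st['position'])
    print('t',st['time'],'press',press(p0).round(1),'F',np.round(st['ft_force'],1),'q',np.round(st['joint_positions'],2))
    for p in pts: print(p,'shift',np.round(R0.T@(w(p)-p0)/.3,3),'turn',np.round(R.from_matrix(R0.T@RT).as_rotvec()/np.radians(60),3))
if __name__=='__main__': go(*[list(map(float,a.split(','))) for a in sys.argv[1:]])
E
python3 -c "
from g import *
print(ctrl.grasp_offset)
im=load('top')
for n,u,z in(('jar',(266,213),.1),('mug',(462,207),.09)): print(n,press(onz(im,u,z)))"
python3 g.py=x 2>/dev/null; python3 g.py -55,200,330 -55,10,330
```

```text
0.0187
jar [ 78.92712757 254.20087293 100.        ]
mug [  41.14518893 -173.12003148   90.        ]
t 0.1 press [-224.   788.4  199.5] F [-1.4 -0.1 -0. ] q [-1.2   0.32 -0.07  1.45  0.02  1.37 -0.06]
[-55.0, 200.0, 330.0] shift [-1.445 -1.442 -0.432] turn [-1.000e-03  1.000e-03  1.016e+00]
[-55.0, 10.0, 330.0] shift [-1.752 -1.996 -0.431] turn [-1.000e-03  1.000e-03  1.016e+00]
```

{"api": "jog_arm", "payload": {"moves": [0,0,-0.2,0,0,0,-1,0,0,-0.4,0,0,0,-1,-0.2,-0.1,-0.43,0,0,0.1,-1,-0.4,-0.2,-0.43,0,0,0.2,-1,-0.6,-0.3,-0.43,0,0,0.3,-1,-0.8,-0.4,-0.43,0,0,0.45,-1,-0.95,-0.45,-0.43,0,0,0.6,-1,-0.95,-0.45,-0.43,0,0,0.6,-1], "newtons": 20}}

```text
time: 1.1
position: [0.4518, 0.3772, 0.3293]
tool_rot: [1.5, 2.757, -0.002]
ft_force: [0.2, 0.3, 0.2]
grip_width: 0.175
grip_force: 0.0
```

```bash
python3 g.py -55,100,330 -55,10,330
```

```text
t 1.1 press [-36.2 526.1 329.3] F [0.2 0.3 0.2] q [-0.9   0.16  0.18  1.4  -0.03  1.59 -0.15]
[-55.0, 100.0, 330.0] shift [-1.269e+00 -6.410e-01  1.000e-03] turn [0.001 0.003 0.405]
[-55.0, 10.0, 330.0] shift [-1.542 -0.765  0.002] turn [0.001 0.003 0.405]
```

{"api": "jog_arm", "payload": {"moves": [-0.15,-0.08,0,0,0,0.1,-1,-0.3,-0.15,0,0,0,0.2,-1,-0.45,-0.23,0,0,0,0.3,-1,-0.6,-0.3,0,0,0,0.405,-1,-0.75,-0.38,0,0,0,0.405,-1,-0.87,-0.44,0,0,0,0.405,-1,-0.95,-0.48,0,0,0,0.405,-1,-0.95,-0.48,0,0,0,0.405,-1]}}

```text
time: 2.1
position: [0.4845, 0.0643, 0.3295]
tool_rot: [-2.038, -2.39, -0.0]
ft_force: [-0.9, 1.1, 0.9]
grip_width: 0.001
grip_force: 0.0
```

```bash
python3 g.py -55,10,330 -55,10,215
```

```text
t 2.1 press [-50.6 211.9 329.5] F [-0.9  1.1  0.9] q [-0.65 -0.08  0.43  1.63  0.03  1.58 -0.06]
[-55.0, 10.0, 330.0] shift [-0.673 -0.02  -0.002] turn [ 0.    -0.     0.008]
[-55.0, 10.0, 215.0] shift [-0.673 -0.02   0.382] turn [ 0.    -0.     0.008]
```

{"api": "jog_arm", "payload": {"moves": [-0.15,0,0,0,0,0,-1,-0.3,-0.01,0,0,0,0,-1,-0.45,-0.015,0,0,0,0.008,-1,-0.6,-0.02,0,0,0,0.008,-1,-0.673,-0.02,0,0,0,0.008,-1,-0.673,-0.02,0,0,0,0.008,-1,-0.673,-0.02,0.1,0,0,0.008,-1,-0.673,-0.02,0.1,0,0,0.008,-1]}}

```text
time: 3.1
position: [0.5102, -0.1309, 0.2975]
tool_rot: [-2.037, -2.386, 0.003]
ft_force: [-0.5, 0.7, -0.9]
grip_width: 0.009
grip_force: 0.0
```

```bash
python3 -c "
from g import *
go([-55,10,215],[-55,60,215])
im=grab('scene','s2.png'); t=grab('top','t2.png')
cv2.imwrite('pics/c2.png',np.hstack([cv2.resize(cv2.imread('pics/s2.png')[170:370,180:380],(400,400)),cv2.resize(cv2.imread('pics/t2.png')[190:390,270:470],(400,400))]))"
```

```text
t 3.1 press [-54.3  15.  297.5] F [-0.5  0.7 -0.9] q [-0.46  0.02  0.67  1.61 -0.01  1.52  0.37]
[-55, 10, 215] shift [-0.017 -0.001  0.275] turn [-0.004 -0.002  0.007]
[-55, 60, 215] shift [0.15  0.    0.275] turn [-0.004 -0.002  0.007]
```

View pics/c2.png

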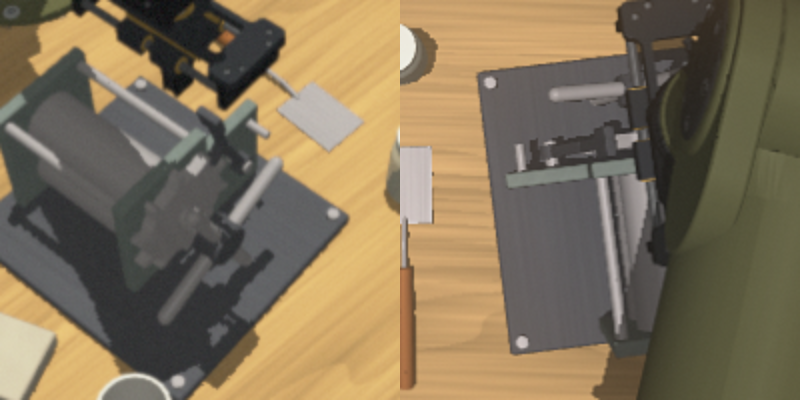

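The crops show the gripper over the wheel beside the home lever, with free space below it. Lowering, then pushing the lever.

{"api": "jog_arm", "payload": {"moves": [-0.017,0,0.08,0,0,0,-1,-0.017,0,0.16,0,0,0,-1,-0.017,0,0.23,0,0,0,-1,-0.017,0,0.275,0,0,0,-1,-0.017,0,0.275,0,0,0,-1,0.02,0,0.275,0,0,0,-1,0.05,0,0.275,0,0,0,-1,0.05,0,0.275,0,0,0,-1]}}

```text
time: 4.2
position: [0.5091, -0.118, 0.2175]
tool_rot: [2.042, 2.387, 0.002]
ft_force: [-0.9, 0.1, 0.7]
grip_width: 0.006
grip_force: 0.0
```

```bash
python3 g.py -55,100,215 -55,155,210
```

```text
t 4.2 press [-53.5  27.9 217.5] F [-0.9  0.1  0.7] q [-0.47  0.03  0.66  1.76 -0.02  1.36  0.36]
[-55.0, 100.0, 215.0] shift [ 0.24  -0.004  0.008] turn [ 0.001 -0.001  0.005]
[-55.0, 155.0, 210.0] shift [ 0.424 -0.003  0.025] turn [ 0.001 -0.001  0.005]
```

{"api": "jog_arm", "payload": {"moves": [0.04,0,0.005,0,0,0,-1,0.09,0,0.005,0,0,0,-1,0.14,0,0.005,0,0,0,-1,0.19,0,0.005,0,0,0,-1,0.24,0,0.005,0,0,0,-1,0.29,0,0.01,0,0,0,-1,0.34,0,0.015,0,0,0,-1,0.39,0,0.02,0,0,0,-1]}}

```text
time: 5.2
position: [0.4907, -0.0028, 0.2108]
tool_rot: [-2.045, -2.385, -0.0]
ft_force: [1.8, -0.2, -0.6]
grip_width: 0.002
grip_force: 0.0
```

{"api": "jog_arm", "payload": {"moves": [0.03,0,0,0,0,0,-1,0.03,0,0,0,0,0,-1,0,0,0,0,0,0,-1,-0.1,0,0,0,0,0,-1,-0.1,0,-0.1,0,0,0,-1,-0.1,0,-0.25,0,0,0,-1,-0.1,0,-0.35,0,0,0,-1,-0.1,0,-0.35,0,0,0,-1]}}

```text
time: 6.2
position: [0.4969, -0.0352, 0.3185]
tool_rot: [2.045, 2.38, 0.005]
ft_force: [-0.1, 0.1, -0.6]
grip_width: 0.007
grip_force: 0.0
```

```bash
python3 -c "
from g import *
go([0,-85,330],[0,-85,200])
im=grab('scene','s3.png');
print(proj(im,[w([-55,200,211]),w([-55,50,242])]))
cv2.imwrite('pics/c3.png',cv2.resize(cv2.imread('pics/s3.png')[150:370,200:400],(546,600)))"
```

```text
t 6.2 press [-53.2 111.6 318.5] F [-0.1  0.1 -0.6] q [-0.57 -0.07  0.56  1.64  0.04  1.55  0.14]
[0, -85, 330] shift [-0.656  0.177 -0.037] turn [0.005 0.    0.001]
[0, -85, 200] shift [-0.655  0.175  0.396] turn [0.005 0.    0.001]
[[329.56741864 191.04122029]
 [283.3274741  225.64068679]]
```

View pics/c3.png

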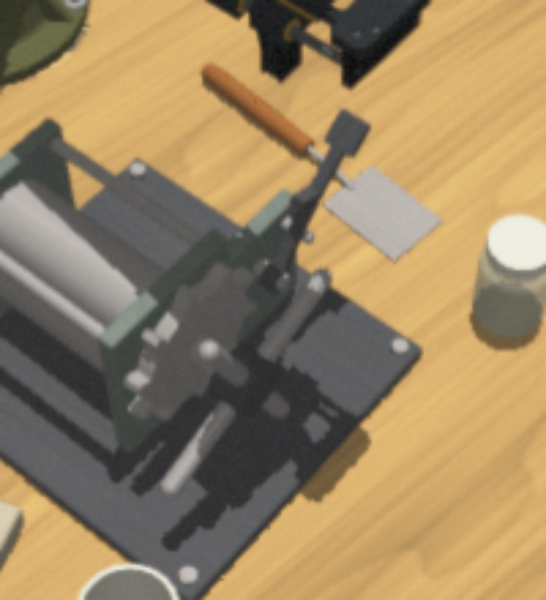

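The crop shows the lever tab at about (327,199), so the pawl is lying back, and the upper spoke's end at about (277,278). I'll work out the wheel angle from that.

```bash
python3 -c "
from g import *
im=load('scene')
o,d=ray(im,(276.6,278)); a=press(o);b=press(o+d); 
a[2]=o[2]*1000;b[2]=(o+d)[2]*1000
p=a+(b-a)*(-a[0])/(b-a)[0]; print(p,np.hypot(p[1],p[2]-125),.2-np.arctan2(-p[1],p[2]-125))"
```

```text
[ 5.68434189e-14 -3.56925069e+01  2.09398016e+02] 91.63503801526767 -0.20009647359360178
```

{"api": "jog_arm", "payload": {"moves": [-0.1,0.05,-0.037,0,0,0,-1,-0.25,0.1,-0.037,0,0,0,-1,-0.4,0.14,-0.037,0,0,0,-1,-0.55,0.177,-0.037,0,0,0,-1,-0.656,0.177,-0.037,0,0,0,-1,-0.656,0.177,-0.037,0,0,0,-1,-0.656,0.177,0,0,0,0,-1,-0.656,0.177,0,0,0,0,-1]}}

```text
time: 7.25
position: [0.5775, -0.218, 0.3142]
tool_rot: [-2.04, -2.385, 0.0]
ft_force: [-0.0, 0.2, -0.3]
grip_width: 0.008
grip_force: 0.0
```

```bash
python3 g.py 0,-85,200 0,3,200
```

```text
t 7.25 press [ -0.8 -81.2 314.2] F [-0.   0.2 -0.3] q [-0.28  0.27  0.77  1.37 -0.19  1.58  0.62]
[0.0, -85.0, 200.0] shift [-0.014  0.003  0.381] turn [-0.002 -0.002  0.005]
[0.0, 3.0, 200.0] shift [0.28  0.005 0.381] turn [-0.002 -0.002  0.005]
```

{"api": "jog_arm", "payload": {"moves": [-0.014,0,0.1,0,0,0,-1,-0.014,0,0.2,0,0,0,-1,-0.014,0,0.3,0,0,0,-1,-0.014,0,0.381,0,0,0,-1,-0.014,0,0.381,0,0,0,-1,-0.014,0,0.381,0,0,0,-1,0.02,0,0.381,0,0,0,-1,0.02,0,0.381,0,0,0,-1]}}

```text
time: 8.25
position: [0.5778, -0.2125, 0.2025]
tool_rot: [2.042, 2.386, 0.003]
ft_force: [-0.0, 0.3, 0.0]
grip_width: 0.006
grip_force: 0.0
```

```bash
python3 g.py 0,-20,200 0,3,200
```

```text
t 8.25 press [  0.3 -75.8 202.5] F [-0.   0.3  0. ] q [-0.3   0.29  0.75  1.56 -0.2   1.36  0.63]
[0.0, -20.0, 200.0] shift [ 0.186 -0.     0.009] turn [ 0.002 -0.001  0.005]
[0.0, 3.0, 200.0] shift [0.263 0.    0.009] turn [ 0.002 -0.001  0.005]
```

{"api": "jog_arm", "payload": {"moves": [0.04,0,0.008,0,0,0,-1,0.08,0,0.008,0,0,0,-1,0.12,0,0.008,0,0,0,-1,0.155,0,0.008,0,0,0,-1,0.19,0,0.008,0,0,0,-1,0.22,0,0.008,0,0,0,-1,0.245,0,0.008,0,0,0,-1,0.255,0,0.008,0,0,0,-1]}}

```text
time: 9.25
position: [0.5666, -0.1409, 0.2062]
tool_rot: [2.043, 2.379, 0.005]
ft_force: [-9.5, -3.5, 29.5]
grip_width: 0.006
grip_force: 14.1
```

{"api": "jog_arm", "payload": {"moves": [0,0,0,0,0,0,-1,0,0,0,0,0,0,-1,-0.05,0,0,0,0,0,-1,-0.1,0,-0.1,0,0,0,-1,-0.1,0,-0.25,0,0,0,-1,-0.1,0,-0.4,0,0,0,-1,-0.25,-0.18,-0.4,0,0,0,-1,-0.25,-0.18,-0.4,0,0,0,-1]}}

```text
time: 10.25
position: [0.5205, -0.2252, 0.3207]
tool_rot: [2.052, 2.376, 0.001]
ft_force: [-0.1, 0.1, -0.1]
grip_width: 0.003
grip_force: 0.0
```

```bash
python3 -c "
from g import *
go([-55,245,330],[-55,245,190])
im=grab('scene','s4.png')
for wh in (.27,.47,.66): print(wh,(proj(im,w([0,-105*np.sin(.2-wh),125+105*np.cos(.2-wh)]))[0]-[200,150])*2.73)
cv2.imwrite('pics/c4.png',cv2.resize(cv2.imread('pics/s4.png')[150:370,200:400],(546,600)))"
```

```text
t 10.25 press [-58.3 -79.7 320.7] F [-0.1  0.1 -0.1] q [-0.34  0.13  0.79  1.49 -0.09  1.56  0.59]
[-55, 245, 330] shift [ 1.082  0.007 -0.032] turn [ 0.001  0.001 -0.004]
[-55, 245, 190] shift [1.083 0.006 0.434] turn [ 0.001  0.001 -0.004]
0.27 [247.99300823 293.87739451]
0.47 [266.82940303 278.01927617]
0.66 [283.46999814 267.15342546]
```

View pics/c4.png

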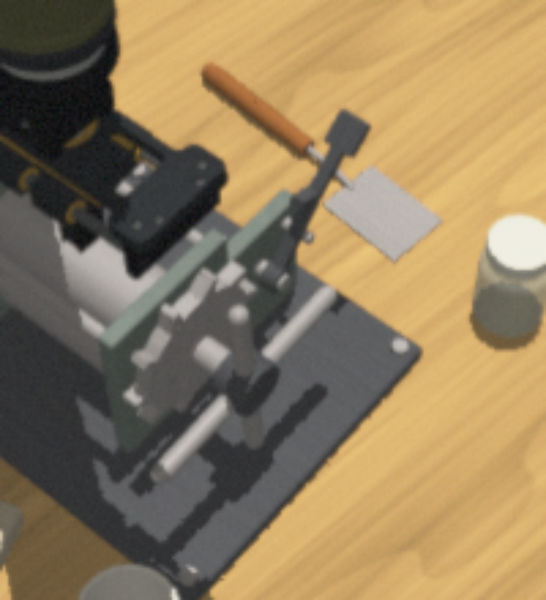

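```bash
python3 -c "
from g import *
im=load('scene')
def ang(u):
    o,d=ray(im,u); a=press(o);b=press(o+d);a[2]=o[2]*1000;b[2]=(o+d)[2]*1000
    p=a+(b-a)*(-a[0])/(b-a)[0]; return p.round(0),np.hypot(p[1],p[2]-125)
px=lambda x,y:(x/2.73+200,y/2.73+150)
for c in((238,313),(335,293),(163,470),(254,440),(258,383)): 
    p,r=ang(px(*c)); print(c,p,r,np.arctan2(p[1],p[2]-125))
"
```

```text
(238, 313) [  0.  -4. 219.] 93.6889309199401 -0.0425275346197842
(335, 293) [  0. 110. 113.] 111.02316325015389 1.6794575426354845
(163, 470) [  0. -94. 114.] 94.30064292751504 -1.6872877874895469
(254, 440) [ 0.  8. 17.] 108.22003418013446 3.067653615931853
(258, 383) [ 0. 15. 98.] 30.86775293753052 2.6344941491974563
```

The opposite spokes give a wheel angle of about 0.17, so it's short of the notch. The 29 N upward force suggests the spoke end got up behind the pads. I'll push again with only the fingertips overlapping it (z about 217).

```bash
python3 g.py 0,-60,320 0,-60,217
```

```text
t 10.3 press [-57.3 -78.3 320.1] F [ 0.2 -0.5 -0.8] q [-0.34  0.13  0.79  1.49 -0.09  1.56  0.59]
[0.0, -60.0, 320.0] shift [0.061 0.191 0.001] turn [ 0.001 -0.    -0.002]
[0.0, -60.0, 217.0] shift [0.061 0.191 0.344] turn [ 0.001 -0.    -0.002]
```

{"api": "jog_arm", "payload": {"moves": [0.03,0.1,0,0,0,0,-1,0.061,0.191,0,0,0,0,-1,0.061,0.191,0,0,0,0,-1,0.061,0.191,0.1,0,0,0,-1,0.061,0.191,0.2,0,0,0,-1,0.061,0.191,0.3,0,0,0,-1,0.061,0.191,0.344,0,0,0,-1,0.061,0.191,0.344,0,0,0,-1]}}

```text
time: 11.3
position: [0.5768, -0.1934, 0.2155]
tool_rot: [-2.044, -2.384, 0.001]
ft_force: [1.1, -0.7, 0.1]
grip_width: 0.004
grip_force: 0.0
```

```bash
python3 g.py 0,-20,217 0,0,217 0,7,217
```

```text
t 11.3 press [  2.2 -56.8 215.5] F [ 1.1 -0.7  0.1] q [-0.34  0.27  0.75  1.56 -0.19  1.38  0.58]
[0.0, -20.0, 217.0] shift [ 0.123 -0.007 -0.005] turn [-0.001 -0.001  0.003]
[0.0, 0.0, 217.0] shift [ 0.189 -0.007 -0.005] turn [-0.001 -0.001  0.003]
[0.0, 7.0, 217.0] shift [ 0.213 -0.007 -0.005] turn [-0.001 -0.001  0.003]
```

{"api": "jog_arm", "payload": {"moves": [0.04,-0.007,-0.005,0,0,0,-1,0.08,-0.007,-0.005,0,0,0,-1,0.11,-0.007,-0.005,0,0,0,-1,0.13,-0.007,-0.005,0,0,0,-1,0.15,-0.007,-0.005,0,0,0,-1,0.17,-0.007,-0.005,0,0,0,-1,0.17,-0.007,-0.005,0,0,0,-1,0.17,-0.007,-0.005,0,0,0,-1]}}

```text
time: 12.3
position: [0.5674, -0.1441, 0.2176]
tool_rot: [2.045, 2.384, -0.0]
ft_force: [0.7, 0.4, -0.8]
grip_width: 0.006
grip_force: 0.0
```

```bash
python3 -c "
from g import *
go([0,0,217],[0,7,217])
im=grab('scene','s5.png')
cv2.imwrite('pics/c5.png',cv2.resize(cv2.imread('pics/s5.png')[150:370,200:400],(546,600)))"
```

```text
t 12.3 press [  0.3  -6.6 217.6] F [ 0.7  0.4 -0.8] q [-0.43  0.21  0.73  1.62 -0.14  1.37  0.47]
[0, 0, 217] shift [ 0.022 -0.001  0.002] turn [0.    0.    0.003]
[0, 7, 217] shift [ 0.045 -0.001  0.002] turn [0.    0.    0.003]
```

View pics/c5.png

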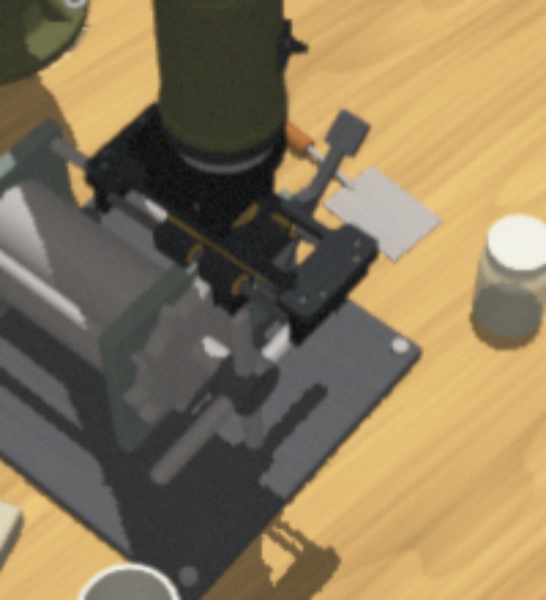

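```bash
python3 -c "
from g import *
im=load('scene')
for wh in (0,.17,.3,.4,.5):
    t=wh-.2; out=[]
    for k in range(4):
        a=t+k*np.pi/2
        out.append(((proj(im,w([0,105*np.sin(a),125+105*np.cos(a)]))[0]-[200,150])*2.73).round(0).tolist())
    print(wh,out)
print('tcp',(proj(im,ctrl.get_state()['position'])[0]-[200,150])*2.73,'hub',(proj(im,w([0,0,125]))[0]-[200,150])*2.73)"
```

```text
0 [[222.0, 321.0], [330.0, 275.0], [264.0, 426.0], [156.0, 485.0]]
0.17 [[238.0, 303.0], [331.0, 286.0], [250.0, 442.0], [152.0, 476.0]]
0.3 [[251.0, 291.0], [330.0, 297.0], [239.0, 453.0], [151.0, 466.0]]
0.4 [[260.0, 283.0], [329.0, 305.0], [231.0, 461.0], [151.0, 458.0]]
0.5 [[270.0, 276.0], [327.0, 314.0], [223.0, 468.0], [153.0, 449.0]]
tcp [235.81263553 316.53060496] hub [244.74351764 377.75229268]
```

```bash
python3 -c "
from g import *
a=cv2.imread('pics/s5.png')[225:325,240:340]; b=cv2.imread('pics/s4.png')[225:325,240:340]
o=np.hstack([cv2.resize(x,(400,400),interpolation=cv2.INTER_CUBIC) for x in(a,b)])
cv2.imwrite('pics/c6.png',cv2.convertScaleAbs(o,alpha=1.7,beta=10))"
```

```text
(no output)
```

View pics/c6.png

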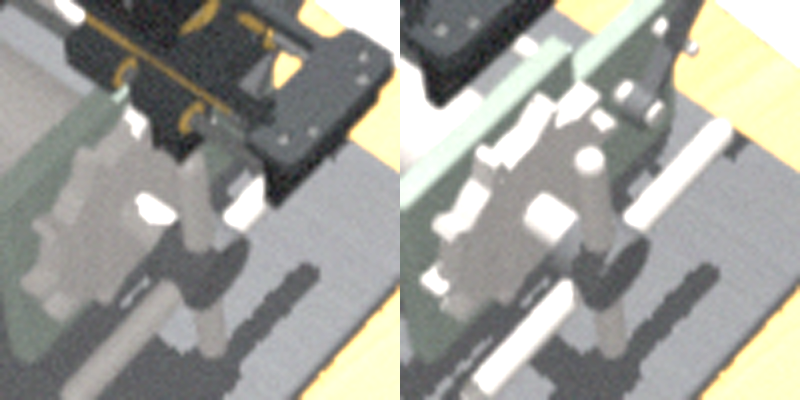

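The zoom shows the dark fingertip just left of the spoke end at about (185,160), and the spoke hasn't moved since the last picture. I'll push on in small steps and watch the force and image.

{"api": "jog_arm", "payload": {"moves": [0.01,0,0,0,0,0,-1,0.02,0,0,0,0,0,-1,0.03,0,0,0,0,0,-1,0.04,0,0,0,0,0,-1,0.04,0,0,0,0,0,-1,0.04,0,0,0,0,0,-1,0.04,0,0,0,0,0,-1,0.04,0,0,0,0,0,-1]}}

```text
time: 13.35
position: [0.5656, -0.1321, 0.2176]
tool_rot: [2.045, 2.385, 0.0]
ft_force: [0.5, 0.3, -0.5]
grip_width: 0.006
grip_force: 0.0
```

```bash
python3 -c "
from g import *
go([0,7,217])
grab('scene','s7.png')
a=cv2.imread('pics/s7.png')[215:325,240:350]; b=cv2.imread('pics/s5.png')[215:325,240:350]
o=np.hstack([cv2.resize(x,(400,400),interpolation=cv2.INTER_CUBIC) for x in(a,b)])
cv2.imwrite('pics/c7.png',cv2.convertScaleAbs(o,alpha=1.7,beta=10))"
```

```text
t 13.35 press [  0.3   5.5 217.6] F [ 0.5  0.3 -0.5] q [-0.45  0.19  0.73  1.63 -0.13  1.37  0.45]
[0, 7, 217] shift [ 0.005 -0.001  0.002] turn [0.    0.    0.003]
```

View pics/c7.png

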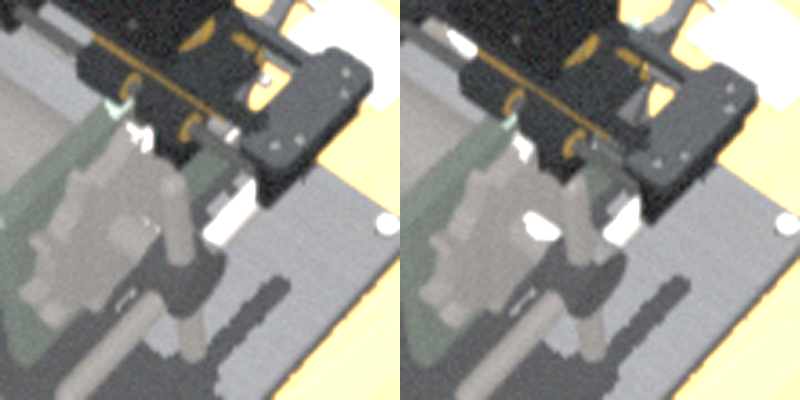

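```bash
python3 -c "
from g import *
t=ctrl.get_state()
a=ctrl.get_image('top');b=load('scene')
for n,u,v in(('up',(415,225),(278,277)),('right',(347.5,237.5),(317.5,252.5)),('left',(429,231),(262.5,327.5)),('lever',(374,260),(283,224)),('jarlid',(266,214),(390,240))):
    p,e=tri(a,u,b,v); print(n,press(p).round(1),round(e*1000,1))
o,d=ray(b,(287.3,262));P=[o+d*s for s in np.linspace(.8,1.3,26)]
for q in P:
    r=press(q); r[2]=q[2]*1000
    if -30<r[0]<50: print(r.round(0))
"
```

```text
up [  3.5 -36.5 217.6] 1.7
right [  0.5  89.9 154.7] 0.9
left [ -0.2 -91.4  87.4] 5.2
lever [-55.   51.3 245.9] 2.8
jarlid [ 79.  256.1  89.5] 1.4
[ 46. -53. 328.]
[ 38. -45. 312.]
[ 31. -37. 295.]
[ 23. -28. 278.]
[ 16. -20. 262.]
[  8. -12. 245.]
[  1.  -4. 228.]
[ -7.   4. 211.]
[-15.  13. 195.]
[-22.  21. 178.]
[-30.  29. 161.]
```

The spoke is where it should be (end at about y -4, z 228), but the tip crossed it without contact. So the real fingertip is about 20 mm above the reported TCP. I'll go back over and push again lower, with the TCP at about z 178.

{"api": "jog_arm", "payload": {"moves": [0,0,-0.1,0,0,0,-1,0,0,-0.25,0,0,0,-1,-0.1,0,-0.3,0,0,0,-1,-0.22,0,-0.3,0,0,0,-1,-0.22,0,-0.3,0,0,0,-1,-0.22,0,-0.15,0,0,0,-1,-0.22,0,0,0,0,0,-1,-0.22,0,0,0,0,0,-1]}}

```text
time: 14.45
position: [0.5735, -0.1948, 0.2141]
tool_rot: [-2.039, -2.381, 0.004]
ft_force: [0.0, 0.4, 1.1]
grip_width: 0.007
grip_force: 0.0
```

```bash
python3 g.py 0,-60,178 0,-4,178
```

```text
t 14.45 press [ -1.3 -57.7 214.1] F [0.  0.4 1.1] q [-0.34  0.27  0.76  1.56 -0.19  1.39  0.59]
[0.0, -60.0, 178.0] shift [-0.008  0.005  0.12 ] turn [-0.006 -0.003  0.004]
[0.0, -4.0, 178.0] shift [0.179 0.006 0.121] turn [-0.006 -0.003  0.004]
```

{"api": "jog_arm", "payload": {"moves": [0,0.005,0.06,0,0,0,-1,0,0.005,0.12,0,0,0,-1,0,0.005,0.12,0,0,0,-1,0.05,0.005,0.12,0,0,0,-1,0.1,0.005,0.12,0,0,0,-1,0.13,0.005,0.12,0,0,0,-1,0.15,0.005,0.12,0,0,0,-1,0.15,0.005,0.12,0,0,0,-1]}}

```text
time: 15.45
position: [0.5709, -0.1521, 0.1822]
tool_rot: [2.044, 2.385, 0.002]
ft_force: [1.6, -0.7, 0.5]
grip_width: 0.004
grip_force: 0.8
```

```bash
python3 -c "
from g import *
go([0,-4,178])
im=grab('scene','s8.png')
for wh in (.2,.3,.4,.5): 
  print(wh,[((proj(im,w([0,105*np.sin(a),125+105*np.cos(a)]))[0]-[240,215])*400/110).round(0).tolist() for a in (wh-.2+np.arange(4)*np.pi/2)])
a=cv2.imread('pics/s8.png')[215:325,240:350]
cv2.imwrite('pics/c8.png',cv2.convertScaleAbs(cv2.resize(a,(400,400),interpolation=cv2.INTER_CUBIC),alpha=1.7,beta=10))"
```

```text
t 15.45 press [  2.5 -15.1 182.2] F [ 1.6 -0.7  0.5] q [-0.42  0.24  0.74  1.66 -0.17  1.31  0.51]
[0, -4, 178] shift [ 0.037 -0.008  0.014] turn [0.002 0.    0.004]
0.2 [[176.0, 164.0], [296.0, 148.0], [185.0, 356.0], [56.0, 395.0]]
0.3 [[189.0, 152.0], [295.0, 159.0], [173.0, 367.0], [56.0, 385.0]]
0.4 [[201.0, 141.0], [293.0, 170.0], [162.0, 378.0], [56.0, 374.0]]
0.5 [[214.0, 131.0], [290.0, 182.0], [151.0, 388.0], [58.0, 361.0]]
```

View pics/c8.png

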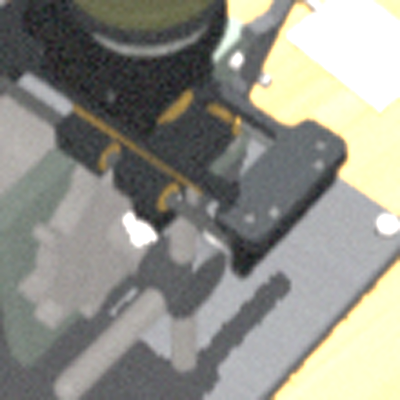

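The fingertip is now in front of the spoke and driving it; the lower spoke end moved to (183,362), so the wheel is near 0.25. Pushing about 14 mm more, then backing straight off.

{"api": "jog_arm", "payload": {"moves": [0.01,-0.008,0.005,0,0,0,-1,0.02,-0.008,0.005,0,0,0,-1,0.03,-0.008,0.005,0,0,0,-1,0.04,-0.008,0.005,0,0,0,-1,0.047,-0.008,0.005,0,0,0,-1,0.047,-0.008,0.005,0,0,0,-1,0.047,-0.008,0.005,0,0,0,-1,0.047,-0.008,0.005,0,0,0,-1]}}

```text
time: 16.5
position: [0.5653, -0.1387, 0.1798]
tool_rot: [-2.044, -2.384, 0.001]
ft_force: [3.2, -1.6, 1.4]
grip_width: 0.005
grip_force: 1.2
```

{"api": "jog_arm", "payload": {"moves": [-0.05,0,0,0,0,0,-1,-0.15,0,0,0,0,0,-1,-0.2,0,0,0,0,0,-1,-0.2,0,-0.1,0,0,0,-1,-0.2,0,-0.25,0,0,0,-1,-0.2,0,-0.4,0,0,0,-1,-0.2,-0.19,-0.48,0,0,0,-1,-0.2,-0.19,-0.48,0,0,0,-1]}}

```text
time: 17.5
position: [0.5159, -0.2103, 0.3271]
tool_rot: [2.05, 2.378, 0.005]
ft_force: [0.4, -0.7, 0.8]
grip_width: 0.006
grip_force: 0.0
```

```bash
python3 -c "
from g import *
go([-55,245,330],[-55,245,175])
im=grab('scene','s9.png')
a=cv2.imread('pics/s9.png')[190:325,240:375]
for wh in (.2,.3,.4,.5,.6): 
  print(wh,[((proj(im,w([0,105*np.sin(a),125+105*np.cos(a)]))[0]-[240,190])*600/135).round(0).tolist() for a in (wh-.2+np.arange(4)*np.pi/2)])
cv2.imwrite('pics/c9.png',cv2.convertScaleAbs(cv2.resize(a,(600,600),interpolation=cv2.INTER_CUBIC),alpha=1.5,beta=10))"
```

```text
t 17.5 press [-60.6 -64.3 327.1] F [ 0.4 -0.7  0.8] q [-0.39  0.1   0.8   1.5  -0.07  1.57  0.56]
[-55, 245, 330] shift [ 1.031  0.017 -0.009] turn [ 0.004 -0.001 -0.002]
[-55, 245, 175] shift [1.031 0.015 0.508] turn [ 0.004 -0.001 -0.002]
0.2 [[215.0, 311.0], [361.0, 292.0], [226.0, 546.0], [69.0, 593.0]]
0.3 [[231.0, 296.0], [360.0, 305.0], [212.0, 560.0], [68.0, 581.0]]
0.4 [[246.0, 283.0], [358.0, 319.0], [198.0, 573.0], [69.0, 568.0]]
0.5 [[261.0, 272.0], [354.0, 334.0], [185.0, 585.0], [71.0, 553.0]]
0.6 [[275.0, 262.0], [349.0, 350.0], [171.0, 595.0], [75.0, 536.0]]
```

View pics/c9.png

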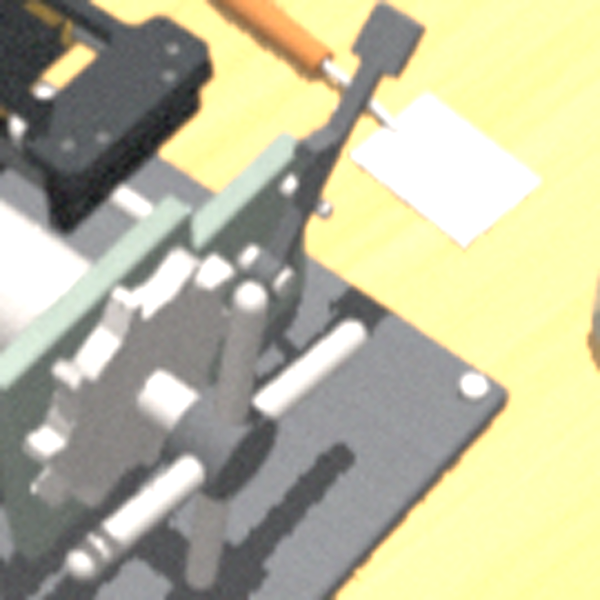

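The ends at (250,290), (360,330), (200,580) and (82,565) fit a wheel angle of about 0.41, within the notch, and the pawl is still lying back. I've now viewed 12 pictures, over the limit of 10, so from here I'll check by numbers only. Next, to the lever's far side.

{"api": "jog_arm", "payload": {"moves": [0.15,0,-0.01,0,0,0,-1,0.3,0.005,-0.01,0,0,0,-1,0.45,0.01,-0.01,0,0,0,-1,0.6,0.015,-0.01,0,0,0,-1,0.75,0.015,-0.01,0,0,0,-1,0.9,0.015,-0.01,0,0,0,-1,1.0,0.015,-0.01,0,0,0,-1,1.0,0.015,-0.01,0,0,0,-1]}}

```text
time: 18.55
position: [0.4763, 0.0938, 0.3255]
tool_rot: [-2.036, -2.39, 0.004]
ft_force: [0.3, 0.2, -0.3]
grip_width: 0.006
grip_force: 0.0
```

```bash
python3 g.py -55,250,330 -55,250,172
```

```text
t 18.55 press [-54.3 242.3 325.5] F [ 0.3  0.2 -0.3] q [-0.73 -0.08  0.45  1.64  0.04  1.58 -0.12]
[-55.0, 250.0, 330.0] shift [ 0.026 -0.002 -0.015] turn [-0.003  0.     0.009]
[-55.0, 250.0, 172.0] shift [ 0.026 -0.     0.512] turn [-0.003  0.     0.009]
```

{"api": "jog_arm", "payload": {"moves": [0.03,0,0,0,0,0.009,-1,0.03,0,0.12,0,0,0.009,-1,0.03,0,0.24,0,0,0.009,-1,0.03,0,0.36,0,0,0.009,-1,0.03,0,0.46,0,0,0.009,-1,0.03,0,0.512,0,0,0.009,-1,0.03,0,0.512,0,0,0.009,-1,0.03,0,0.512,0,0,0.009,-1]}}

```text
time: 19.55
position: [0.4769, 0.0992, 0.1747]
tool_rot: [2.056, 2.374, 0.003]
ft_force: [0.6, -0.7, 0.9]
grip_width: 0.003
grip_force: 0.0
```

```bash
python3 g.py -55,195,178 -55,155,190 -55,125,198 -55,105,200
```

```text
t 19.55 press [-52.9 247.5 174.7] F [ 0.6 -0.7  0.9] q [-0.72 -0.03  0.46  1.9   0.01  1.27 -0.12]
[-55.0, 195.0, 178.0] shift [-0.175 -0.006 -0.011] turn [ 0.002 -0.    -0.006]
[-55.0, 155.0, 190.0] shift [-0.308 -0.005 -0.051] turn [ 0.002 -0.    -0.006]
[-55.0, 125.0, 198.0] shift [-0.408 -0.004 -0.078] turn [ 0.002 -0.    -0.006]
[-55.0, 105.0, 200.0] shift [-0.475 -0.004 -0.085] turn [ 0.002 -0.    -0.006]
```

{"api": "jog_arm", "payload": {"moves": [-0.06,-0.005,0,0,0,0,-1,-0.12,-0.005,0,0,0,0,-1,-0.175,-0.005,-0.011,0,0,0,-1,-0.21,-0.005,-0.021,0,0,0,-1,-0.245,-0.005,-0.032,0,0,0,-1,-0.28,-0.005,-0.043,0,0,0,-1,-0.31,-0.005,-0.052,0,0,0,-1,-0.34,-0.005,-0.06,0,0,0,-1]}}

```text
time: 20.55
position: [0.4891, -0.0026, 0.1915]
tool_rot: [2.056, 2.375, -0.0]
ft_force: [-0.3, 0.2, -0.4]
grip_width: 0.004
grip_force: 0.1
```

```bash
python3 g.py -55,125,198 -55,105,200
```

```text
t 20.55 press [-56.1 145.  191.5] F [-0.3  0.2 -0.4] q [-0.62 -0.04  0.57  1.87  0.02  1.31  0.08]
[-55.0, 125.0, 198.0] shift [-0.067  0.004 -0.022] turn [-0.     0.    -0.006]
[-55.0, 105.0, 200.0] shift [-0.133  0.004 -0.028] turn [-0.     0.    -0.006]
```

{"api": "jog_arm", "payload": {"moves": [-0.025,0,-0.01,0,0,0,-1,-0.05,0,-0.02,0,0,0,-1,-0.075,0,-0.025,0,0,0,-1,-0.1,0,-0.028,0,0,0,-1,-0.12,0,-0.028,0,0,0,-1,-0.14,0,-0.028,0,0,0,-1,-0.14,0,-0.028,0,0,0,-1,-0.14,0,-0.028,0,0,0,-1]}}

```text
time: 21.55
position: [0.495, -0.0433, 0.1998]
tool_rot: [-2.056, -2.375, -0.0]
ft_force: [0.4, -0.1, 0.2]
grip_width: 0.003
grip_force: 0.0
```

{"api": "jog_arm", "payload": {"moves": [0.03,0,0,0,0,0,-1,0.1,0,0,0,0,0,-1,0.1,0,-0.15,0,0,0,-1,0.1,0,-0.3,0,0,0,-1,0.2,0,-0.4,0,0,0,-1,0.4,0,-0.4,0,0,0,-1,0.6,0,-0.4,0,0,0,-1,0.6,0,-0.4,0,0,0,-1]}}

```text
time: 22.55
position: [0.4672, 0.1413, 0.3193]
tool_rot: [-2.042, -2.386, 0.0]
ft_force: [0.4, 0.2, 0.2]
grip_width: 0.001
grip_force: 0.0
```

```bash
python3 -c "
from g import *
go()
im=grab('scene','s10.png'); old=cv2.imread('pics/scene1.png').astype(int); bk=cv2.imread('pics/s9.png').astype(int); new=im['pixels'][:,:,::-1].astype(int)
T=grab('top','t10.png')
# dark-lever presence: patch of intensity around predicted tab centre (132 mm from pin)
for n,(y,z) in {'home':(54,227),'back':(189,200)}.items():
    x,yy=proj(im,w([-55,y,z]))[0].astype(int)
    s=(slice(yy-4,yy+5),slice(x-4,x+5))
    print(n,(x,yy),'start',old[s].mean().round(),'back pic',bk[s].mean().round(),'now',new[s].mean().round())
# registration of lever crop between start and now (pawl home identical to start?)
x,y=[int(v) for v in proj(im,w([-55,54,227]))[0]]
t=old[y-9:y+8,x-8:x+8].astype(np.uint8)
r=cv2.matchTemplate(new[y-30:y+30,x-30:x+30].astype(np.uint8),t,cv2.TM_CCOEFF_NORMED); _,v,_,l=cv2.minMaxLoc(r); print('match',v,np.array(l)-[22,21])
print('wheel shift 0.05 pawl px',proj(im,w([-55,50,242]))[0]-proj(im,w([-55,57,244]))[0])
"
```

```text
t 22.55 press [-56.2 290.6 319.3] F [0.4 0.2 0.2] q [-0.76 -0.07  0.39  1.65  0.03  1.56 -0.22]
home (np.int64(284), np.int64(228)) start 84.0 back pic 144.0 now 83.0
back (np.int64(326), np.int64(197)) start 160.0 back pic 82.0 now 162.0
match 0.9623794555664062 [0 0]
wheel shift 0.05 pawl px [-2.27492244  2.80043363]
```

The lever matches its home position in the first picture with 0 px shift, where 0.05 rad would show as about 3.6 px. The pawl is therefore home, and the arm is clear.

```bash
python3 -c "
from bench import ctrl
print(ctrl.close_job())"
```

```text
the job is handed in; nothing more can be done
None
```

The job is handed in, with no verdict returned: the pawl was laid back, the wheel turned back one notch to about 0.41 rad, and the pawl measured fully home again; the first spoke push slipped over its end and had to be repeated lower, I did not re-measure the bystanders at the end, and I viewed 12 pictures against the limit of 10.

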